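Fit the extension wand to the desk vacuum

TASK

The extension wand for the desk vacuum is lying on the desk with its latch hole turned away. Roll the wand along the desk until the hole faces straight up, then pick it up and slide it fully home onto the vacuum's stub, so that the latch pops up through the hole. Leave the things around it where they are.

Things in the scene. Friction and masses are not known exactly. Their poses are not given: they have to be found in the camera images.
- wand: Straight round tube, 46 mm outside, 190 mm long, 0.13-0.21 kg, lying on the desk; it stays where it is left. Aluminium with a 52 mm grey plastic sleeve at the socket end. Origin on its axis at mid length (23 mm above the desk when lying); +x along the axis to the socket mouth, +z out through the latch hole. Socket: 40 mm bore, 78 mm deep, open only at the +x end.
- wand_mouth (a point): Centre of the wand's socket mouth, on the axis, 95 mm from mid length towards +x of the wand.
- wand_hole (a point): Centre of the latch hole at the wand's outer surface: the single rounded hole, 19 mm across and 16 mm along the wand, in the grey sleeve, 24 mm back from the mouth. Starts 40 to 130 degrees away from straight up, on the side away from the robot.
- vac: Hand vacuum lying level on its charging dock, which does not move; about 400 mm long, 102 mm thick, handle on top. Origin on the desk right under the stub's shoulder; +x level, along the stub from its tip into the machine (the way the wand is pushed on), +z up. Bare stub 60 mm long, 38.6 mm thick at the shoulder, 37.4 mm near the tip, the last 10 mm tapering to 29 mm.
- stub_tip (a point): Centre of the stub's free end, on its axis, 70 mm above the desk; 60 mm from stub_seat.
- stub_seat (a point): Centre of the shoulder at the root of the stub, on its axis, 70 mm above the desk. The wand's mouth rests against this flat 56 mm collar when fully home.
- latch (a joint): Spring latch, 9 mm wide and 12 mm long, on top of the stub, 24 mm from the shoulder; it stands 5 mm above the stub, slopes about 40 degrees towards the tip, so the mouth of the wand presses it down by itself (5 to 10 N of push). 0 m = fully out, up to 0.0065 m = pressed in. It comes up through the hole if that is within about 0.15 rad of straight up.
- jar: Bystander: capped glass jar, 72 mm thick, 95 mm high. Origin at the centre of its underside.
- mug: Bystander: white mug, 82 mm wide and 95 mm high, with a handle. Origin at the centre of its underside.
- phone: Bystander: mobile phone lying flat, 75 x 155 x 9 mm. Origin at the centre of its underside.
- notebook: Bystander: grey notebook lying flat, 154 x 214 x 17 mm. Origin at the centre of its underside.
Mind the look-alikes: they are no part of the job. Leave any pink, turquoise or yellow look-alike of the wand alone.

How it is judged:
By the outcome, as a careful person would: the job done as asked, in the order asked, and still so for the second after the job is handed in, with the robot touching nothing.
It also fails if it takes over 61 s, if anything falls off the work surface, if the arm or the gripper's body presses on something with over 40 N, if the wrist force passes 120 N, or if a joint passes its speed limit or range.

ROBOT

A 6-joint arm with a two-finger parallel gripper is mounted at the origin on the work surface. World frame = base frame: x ahead of the robot, y to its left, z up, the work surface at z = 0. Lengths are in m, angles in rad, forces in N, time in s.
With the tool pointing down it reaches from about 0.25 to 0.775 m from the base axis. Payload 4 kg.
Tool frame: the origin (TCP) lies midway between the tips of the shut fingers; the grasp point (between the pads) lies 19 mm behind it; z points along the fingers, y is the direction in which the jaws open and shut (so a half turn about z gives the same grasp; the last joint's range is limited). The gripper opens to 94 mm and grips with 3 to 60 N. Pads are 16 mm wide; open, the fingers measure 119 mm over their backs; the gripper's body (75 mm by 177 mm) begins 78 mm behind the grasp point.
Start: joints at [-1.251, 0.087, 1.371, -0, 1.684, -0.103], TCP at [0.226, -0.502, 0.206] pointing down, gripper open.
Joint ranges: [-3.1, 3.1], [-0.76, 2.03], [0.27, 2.55], [-1.08, 4.22], [0.17, 2.65], [-2.57, 2.57]. Speed limits (rad/s): [2.79, 2.79, 3.14, 3.14, 3.14, 3.14].

INTERFACE

Orientations are given as [roll, pitch, yaw] about the fixed x, y, z axes, in that order (R = Rz(yaw) Ry(pitch) Rx(roll)).
In Python, from bench import robot gives the robot as it stands.
- The arm moves only by the tool servo_tool, never from a script. Its argument "rows" is a list of rows, each a list of 2 entries, a list of its own where there are three numbers: the shift along the tool's x, y, z normalised to -1 to 1, where 1 is 0.08 m, then the turn about the tool's z normalised to -1 to 1, where 1 is pi/2 rad. A call has 1 to 12 rows; each row is the pose to reach, as a shift and turn from the pose commanded when the call began, along the tool's axes at that moment; what a row does not reach only later rows make up. A row lasts 1/12 s, in which the tool goes at most 41.7 mm and 7.16 degrees, less where a joint would pass 70% of its speed; a pose out of reach is approached as far as the arm can. A call with a number of a shift or a turn outside -1 to 1 is refused whole. A call with a gripper value outside its range is refused whole. "grip" is the closure, from -1 (fully open) to 1 (shut), set as the call begins (left out, the last holds). The fingers move at their own pace and stop on an object; the grip force is fixed at half the most. Time passes only in rows, so rows that repeat a pose let the fingers close. It gives the time, the measured TCP pose, the force and the opening at its end, in the units of the state.
- robot.get_obs(): the state, without advancing time (a new reading comes with each control period).
- robot.snapshot(name): name is "scene" or "top" or "wrist"; returns a dict with "pixels" (480x640x3 uint8, red, green, blue), "camera_matrix" (3x3 intrinsics, pixels), "world_from_camera" (4x4, takes a point from camera to world coordinates). Camera axes: x right, y down, z forward; pixel columns grow to the right and rows downward; lengths in m; the calibration is good to about 2 mm. A picture is of the moment at which its call begins. There is no depth.
- robot.close_job(): hands the job in, once; it reports no verdict.
The state is a dict: "time": time; "joint_positions": joint angles; "qvel": joint speeds; "joint_torque": joint torques, N m; "tool_pos": TCP position; "ee_rot": TCP orientation; "wrist_force": force on the tool from outside, world axes, zero at the start; "wrist_torque": the same for the moment, N m; "width": finger opening in m.
Only numpy, scipy, OpenCV 4.12 (cv2) and the standard library are available. Lean on these libraries where they do the work, as an engineer would, in place of code of your own. Each camera call takes 0.05 s, during which the arm holds its last target.

## Working session

There is one attempt and no reset: what is moved stays moved. The work goes in short steps, Python scripts to look and compute and a tool call to move; the robot and the scene stay as the last step left them, time stands still between calls to the robot, and variables do not carry over. Pictures are saved under pics/ and viewed, and the job is handed in when it is done.

Besides the shell and the picture viewer there is one more tool, called after "Call:" as name(argument=value, ...), one argument or row to a line, values as JSON. servo_tool: Moves the arm, as the interface text tells. Its arguments: {"type":"object","properties":{"rows":{"type":"array"},"grip":{"type":"number"}},"required":["rows"]}

```bash
ls; mkdir -p pics
cat > h.py <<'E'
import numpy as np, cv2
from bench import robot
def snap(n,f):
    s=robot.snapshot(n); cv2.imwrite('pics/'+f+'.png',s['pixels'][:,:,::-1]); np.savez('pics/'+f+'.npz',K=s['camera_matrix'],T=s['world_from_camera'],p=s['pixels'])
def ray(f,u,v):
    d=np.load('pics/'+f+'.npz'); r=d['T'][:3,:3]@np.linalg.inv(d['K'])@[u,v,1]; return d['T'][:3,3],r
def onz(f,u,v,z):
    o,r=ray(f,u,v); return o+r*(z-o[2])/r[2]
def proj(f,p):
    d=np.load('pics/'+f+'.npz'); q=np.linalg.inv(d['T'])@np.r_[p,1]; q=d['K']@q[:3]; return q[:2]/q[2]
def crop(f,x0,y0,x1,y1,k,out):
    p=np.load('pics/'+f+'.npz')['p'][y0:y1,x0:x1,::-1]; cv2.imwrite('pics/'+out+'.png',cv2.resize(p,None,fx=k,fy=k,interpolation=cv2.INTER_CUBIC))
E
python3 - <<'E'
from h import *
for n in('scene','top','wrist'): snap(n,n+'0')
o=robot.get_obs()
print({k:np.round(v,3) for k,v in o.items()})
E
```

```text
pics
{'time': np.float64(0.15), 'joint_positions': array([-1.251,  0.088,  1.372, -0.   ,  1.684, -0.103]), 'qvel': array([-0.   , -0.003, -0.004, -0.001, -0.001,  0.001]), 'joint_torque': array([ 0.0000e+00, -3.4064e+01, -3.0279e+01,  7.2000e-02,  3.1000e-02,
       -0.0000e+00]), 'tool_pos': array([ 0.226, -0.501,  0.205]), 'ee_rot': array([-3.14 , -0.   ,  0.423]), 'wrist_force': array([0.798, 0.21 , 0.978]), 'wrist_torque': array([ 0.001,  0.077, -0.008]), 'width': np.float64(0.094)}
```

View pics/scene0.png

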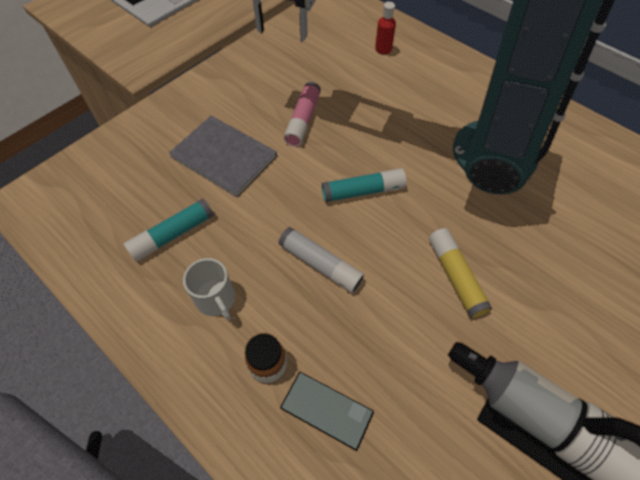

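View pics/top0.png

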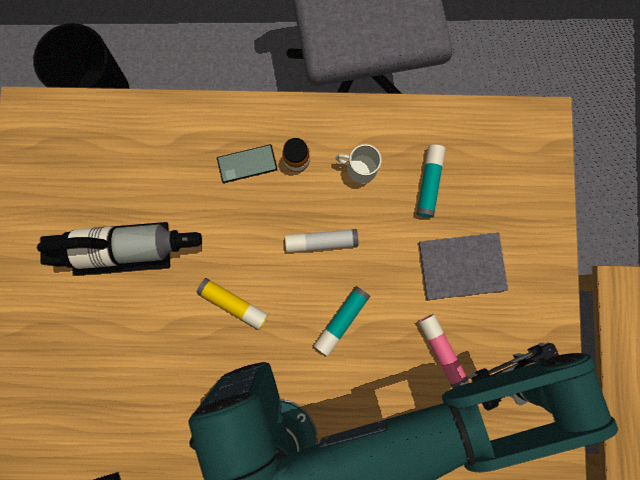

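View pics/wrist0.png

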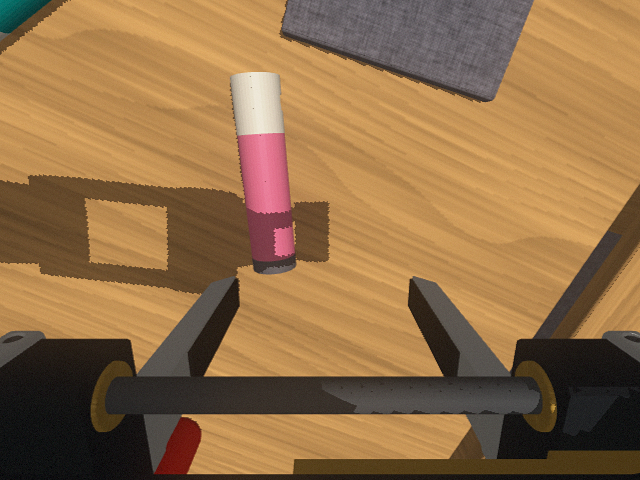

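Run:
```python
from h import *
crop('top0',270,215,370,265,8,'c1'); crop('scene0',270,220,370,300,8,'c2'); crop('top0',130,200,230,280,8,'c3')
for n in('top0','scene0'):
  d=np.load(f'pics/{n}.npz'); print(np.round(d['K'],1),np.round(d['T'],3))
for u,v in[(285,243),(357,238)]: print(onz('top0',u,v,.023))
for u,v in[(202,240),(172,241)]: print(onz('top0',u,v,.07))
```

```text
[[503.2   0.  319.8]
 [  0.  503.2 241.3]
 [  0.    0.    1. ]] [[ 0.019 -0.994  0.112  0.368]
 [-1.    -0.019  0.002 -0.108]
 [ 0.    -0.112 -0.994  1.35 ]
 [ 0.     0.     0.     1.   ]]
[[464.4   0.  323.8]
 [  0.  464.4 233. ]
 [  0.    0.    1. ]] [[-0.674  0.63  -0.386  0.86 ]
 [ 0.739  0.578 -0.345  0.202]
 [ 0.006 -0.518 -0.855  0.882]
 [ 0.     0.     0.     1.   ]]
[ 0.51034339 -0.01277186  0.023     ]
[ 0.52737877 -0.2035551   0.023     ]
[0.50891652 0.19651001 0.07      ]
[0.50486207 0.27315842 0.07      ]
```

View pics/c1.png

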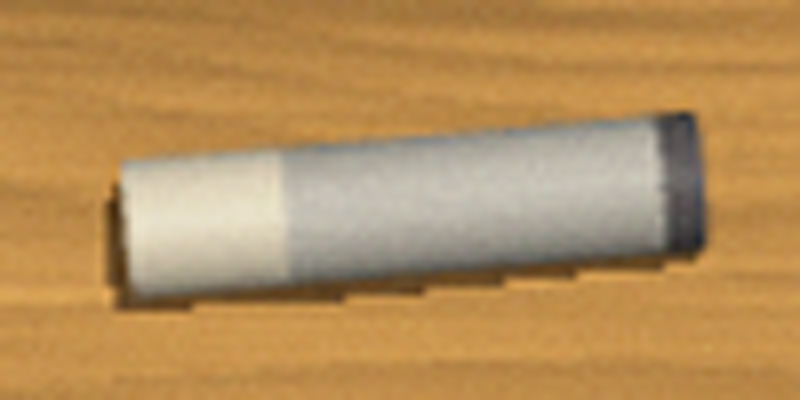

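View pics/c2.png

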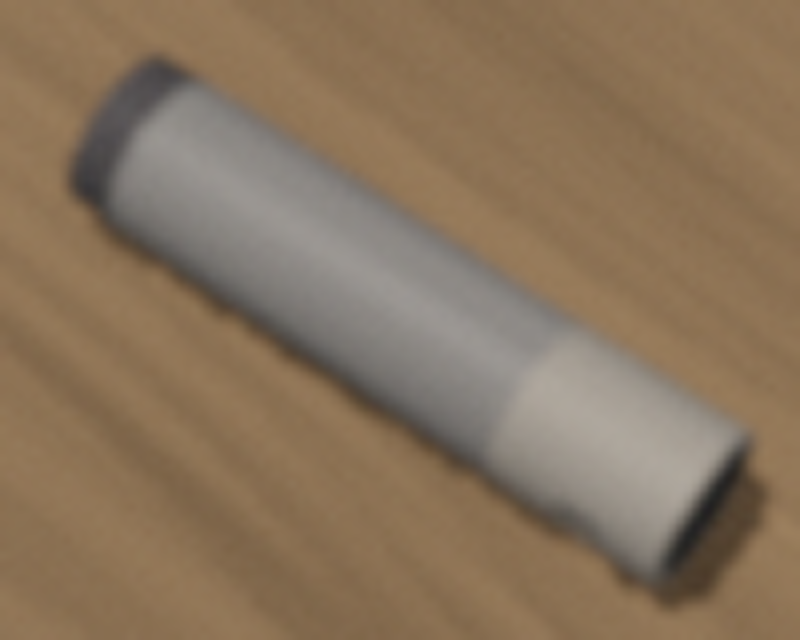

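View pics/c3.png

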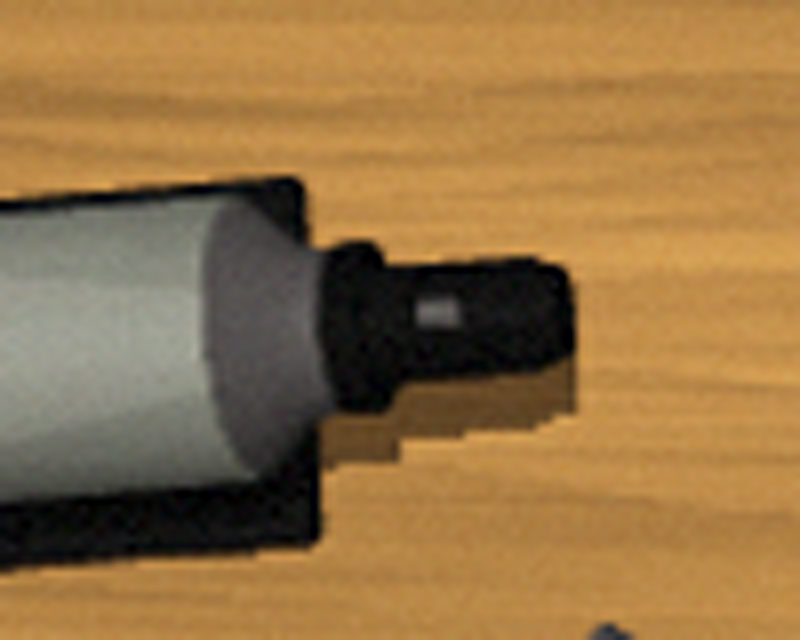

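Run:
```python
from h import *
m=np.array([.5103,-.0128,.023]);e=np.array([.5274,-.2036,.023])
a=(m-e);a/=np.linalg.norm(a); up=np.array([0,0,1.]); far=np.cross(a,up) ; print(far)
c=m-a*.024
o=np.load('pics/scene0.npz')['T'][:3,3]
for t in range(40,135,10):
  n=np.cos(np.radians(t))*up+np.sin(np.radians(t))*far; p=c+.023*n
  print(t,proj('scene0',p).round(1),((proj('scene0',p)-[270,220])*8).round(),'facing',round(float((o-p)@n/np.linalg.norm(o-p)),2))
for q in(m,e,c+.023*up): print(((proj('scene0',q)-[270,220])*8).round())
```

```text
[ 0.99600792  0.08926486 -0.        ]
40 [345.5 277.3] [604. 458.] facing 0.93
50 [344.6 278.9] [597. 471.] facing 0.87
60 [343.9 280.4] [591. 483.] facing 0.77
70 [343.3 281.8] [587. 495.] facing 0.65
80 [342.9 283. ] [584. 504.] facing 0.52
90 [342.8 284. ] [582. 512.] facing 0.36
100 [342.8 284.7] [582. 517.] facing 0.2
110 [343.  285.1] [584. 521.] facing 0.03
120 [343.4 285.3] [587. 522.] facing -0.14
130 [344.  285.1] [592. 521.] facing -0.3
[712. 498.]
[130. 106.]
[640. 406.]
```

```bash
cat >> h.py <<'E'
def to(x,y,z,yaw):
    o=robot.get_obs(); p=o['tool_pos']; w=o['ee_rot'][2]; d=np.array([x,y,z])-p
    X=np.array([np.cos(w),np.sin(w),0]);Y=np.array([np.sin(w),-np.cos(w),0])
    print('t',round(float(o['time']),2),'pos',np.round(p,4),'rot',np.round(o['ee_rot'],4),'F',np.round(o['wrist_force'],1),'w',round(float(o['width']),4))
    print('norm shift',np.round(np.array([d@X,d@Y,-d[2]])/.08,3),'turn',round(float(-(yaw-w)/(np.pi/2)),4))
E
python3 -c "
from h import *
to(.5197,-.118,.09,.0894)"
```

```text
t 0.15 pos [ 0.2255 -0.5012  0.2046] rot [-3.140e+00 -2.000e-04  4.228e-01] F [0.8 0.2 1. ] w 0.094
norm shift [ 5.318 -2.859  1.432] turn 0.2122
```

Call:
servo_tool(
  rows=[
    [[0.5,-0.26,0],0.08],
    [[0.95,-0.5,0.0],0.16],
    [[0.95,-0.5,0.0],0.212],
    [[0.95,-0.5,0.0],0.212],
  ],
  grip=-1,
)

```text
time: 0.48
tool_pos: [0.2798, -0.4321, 0.2055]
ee_rot: [-3.141, -0.0, 0.092]
wrist_force: [0.2, -0.3, -0.1]
width: 0.0942
```

```bash
python3 -c "
from h import *
to(.5197,-.118,.09,.0894)"
```

```text
t 0.48 pos [ 0.2798 -0.4321  0.2055] rot [-3.1413e+00 -3.0000e-04  9.1800e-02] F [ 0.2 -0.3 -0.1] w 0.0942
norm shift [ 3.345 -3.635  1.443] turn 0.0015
```

Call:
servo_tool(
  rows=[
    [[0.42,-0.45,0],0],
    [[0.84,-0.91,0],0],
    [[0.84,-0.91,0],0],
  ],
)

```text
time: 0.73
tool_pos: [0.3404, -0.3531, 0.2053]
ee_rot: [-3.14, -0.001, 0.094]
wrist_force: [-0.6, 0.6, -0.3]
width: 0.0943
```

Call:
servo_tool(
  rows=[
    [[0.42,-0.45,0],0],
    [[0.84,-0.91,0],0],
    [[0.84,-0.91,0],0],
  ],
)

```text
time: 0.98
tool_pos: [0.4011, -0.2743, 0.2053]
ee_rot: [-3.14, -0.001, 0.095]
wrist_force: [0.1, 0.1, 0.2]
width: 0.094
```

Call:
servo_tool(
  rows=[
    [[0.42,-0.45,0],0],
    [[0.84,-0.91,0],0],
    [[0.84,-0.91,0],0],
  ],
)

```text
time: 1.23
tool_pos: [0.4617, -0.1957, 0.2052]
ee_rot: [-3.14, -0.001, 0.095]
wrist_force: [0.0, -0.3, -0.8]
width: 0.0944
```

Call:
servo_tool(
  rows=[
    [[0.3,-0.45,0],0],
    [[0.3,-0.91,0],0],
    [[0.3,-0.91,0],0],
    [[0.3,-0.91,0],0],
  ],
)

```text
time: 1.57
tool_pos: [0.4773, -0.1231, 0.2053]
ee_rot: [3.141, 0.001, 0.094]
wrist_force: [0.6, -0.6, 1.1]
width: 0.0938
```

```bash
python3 -c "
from h import *
to(.5197,-.118,.09,.0894)
snap('wrist','w1')
print(np.load('pics/w1.npz')['T'].round(3))"
```

```text
t 1.57 pos [ 0.4773 -0.1231  0.2053] rot [3.1408e+00 5.0000e-04 9.4400e-02] F [ 0.6 -0.6  1.1] w 0.0938
norm shift [ 0.534 -0.014  1.441] turn 0.0032
[[ 0.094 -0.957 -0.274  0.558]
 [-0.996 -0.09  -0.027 -0.116]
 [ 0.002  0.276 -0.961  0.384]
 [ 0.     0.     0.     1.   ]]
```

View pics/w1.png

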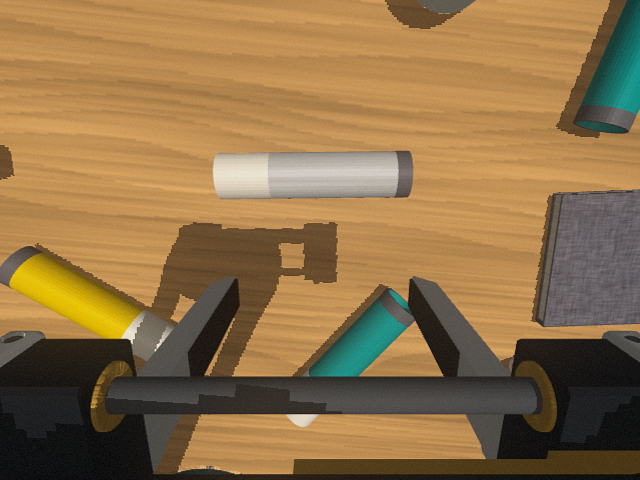

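Run:
```python
from h import *
for u,v in[(213.5,176),(412.5,174)]: print(onz('w1',u,v,.023))
for v in(153,199): print(proj('w1',[.5197,-.118,.046]),onz('w1',313,v,.023))
```

```text
[ 0.51364365 -0.00887692  0.023     ]
[ 0.5345359  -0.20944965  0.023     ]
[321.1595452  182.77231655] [ 0.54564066 -0.10733797  0.023     ]
[321.1595452  182.77231655] [ 0.49973389 -0.11129485  0.023     ]
```

Call:
servo_tool(
  rows=[
    [[0.3,0,0.4],0],
    [[0.55,-0.02,0.8],0],
    [[0.55,-0.02,1],0],
    [[0.55,-0.02,1],0],
  ],
)

```text
time: 1.95
tool_pos: [0.518, -0.1192, 0.1197]
ee_rot: [-3.138, 0.01, 0.089]
wrist_force: [-0.7, 0.5, -0.4]
width: 0.094
```

Call:
servo_tool(
  rows=[
    [[0,0,0.4],0],
    [[0,0,0.8],0],
    [[0,0,0.8],0],
  ],
)

```text
time: 2.2
tool_pos: [0.5165, -0.1187, 0.0563]
ee_rot: [-3.138, 0.01, 0.088]
wrist_force: [-2.1, -0.4, -1.7]
width: 0.0943
```

```bash
python3 -c "
from h import *
to(.521,-.119,.046,.0944)
snap('wrist','w2')"
```

```text
t 2.2 pos [ 0.5165 -0.1187  0.0563] rot [-3.1379  0.0101  0.0881] F [-2.1 -0.4 -1.7] w 0.0943
norm shift [0.055 0.009 0.128] turn -0.004
```

View pics/w2.png

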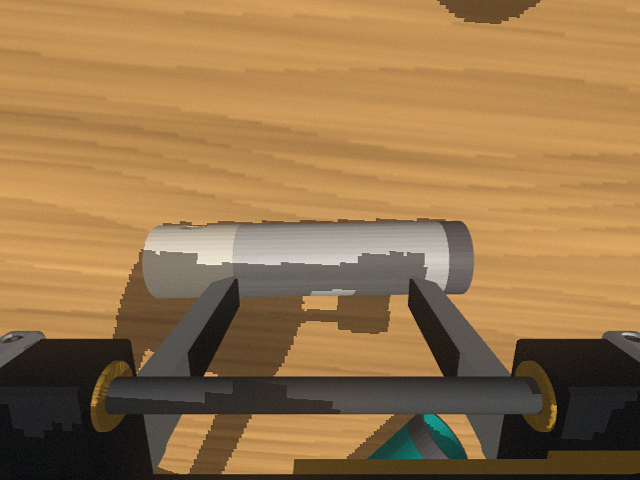

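Call:
servo_tool(
  rows=[
    [[0.12,0,0.05],0],
    [[0.12,0,0.12],0],
    [[0.12,0,0.14],0],
    [[0.12,0,0.14],0],
  ],
)

```text
time: 2.58
tool_pos: [0.5312, -0.1177, 0.0514]
ee_rot: [3.141, -0.002, 0.09]
wrist_force: [-0.1, -0.1, 0.8]
width: 0.0938
```

```bash
python3 -c "
from h import *
to(.527,-.119,.045,.0944)"
```

```text
t 2.58 pos [ 0.5312 -0.1177  0.0514] rot [ 3.1407e+00 -1.6000e-03  8.9900e-02] F [-0.1 -0.1  0.8] w 0.0938
norm shift [-0.054  0.012  0.08 ] turn -0.0029
```

Call:
servo_tool(
  rows=[
    [[-0.05,0,0.06],0],
    [[-0.05,0,0.07],0],
    [[-0.05,0,0.07],0],
    [[-0.05,0,0.07],0],
  ],
)

```text
time: 2.92
tool_pos: [0.5271, -0.118, 0.0461]
ee_rot: [3.14, -0.002, 0.09]
wrist_force: [-0.9, -0.1, 4.4]
width: 0.0943
```

```bash
python3 -c "
from h import *
to(.527,-.119,.045,.0944)"
```

```text
t 2.92 pos [ 0.5271 -0.118   0.0461] rot [ 3.1401e+00 -2.3000e-03  8.9900e-02] F [-0.9 -0.1  4.4] w 0.0943
norm shift [-0.002  0.012  0.013] turn -0.0028
```

Call:
servo_tool(
  rows=[
    [[0,0,0.02],0],
    [[-0.04,0,0.02],0],
    [[-0.09,0,0.02],0],
    [[-0.14,0,0.02],0],
    [[-0.19,0,0.02],0],
    [[-0.24,0,0.02],0],
    [[-0.27,0,0.02],0],
    [[-0.27,0,0.02],0],
  ],
)

```text
time: 3.58
tool_pos: [0.5064, -0.1202, 0.0458]
ee_rot: [3.139, -0.005, 0.09]
wrist_force: [-0.3, -0.1, 9.1]
width: 0.0938
```

```bash
python3 -c "
from h import *
to(.527,-.119,.045,.0944)
snap('wrist','w3')"
```

```text
t 3.58 pos [ 0.5064 -0.1202  0.0458] rot [ 3.1394 -0.0049  0.0897] F [-0.3 -0.1  9.1] w 0.0938
norm shift [0.258 0.008 0.01 ] turn -0.003
```

View pics/w3.png

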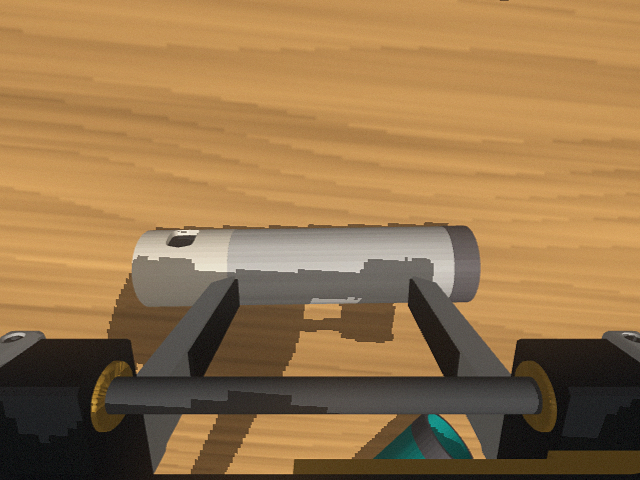

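Call:
servo_tool(
  rows=[
    [[0,0,-0.1],0],
    [[0.07,0,-0.12],0],
    [[0.14,0,-0.1],0],
    [[0.14,0,-0.04],0],
    [[0.14,0,0],0],
    [[0.14,0,0],0],
  ],
)

```text
time: 4.13
tool_pos: [0.5188, -0.1185, 0.0458]
ee_rot: [3.141, -0.006, 0.09]
wrist_force: [0.7, 1.8, 12.1]
width: 0.0941
```

```bash
python3 -c "
from h import *
to(.517,-.119,.046,.09)
snap('wrist','w4')"
```

```text
t 4.13 pos [ 0.5188 -0.1185  0.0458] rot [ 3.1406 -0.0059  0.0902] F [ 0.7  1.8 12.1] w 0.0941
norm shift [-0.024  0.004 -0.002] turn 0.0002
```

View pics/w4.png

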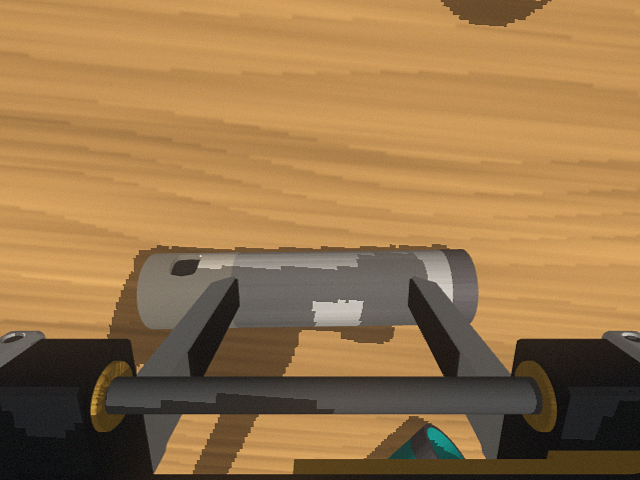

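```bash
cat >> h.py <<'E'
from scipy.optimize import least_squares
def fit(f,edges_top,edges_bot,mouth,tail,hole,z=.023):
    """edges: pixel pts on silhouette far/near; mouth/tail: pixel (rightmost/leftmost) of rims; returns x,y mid, yaw, hole theta(deg from up, + toward +x)"""
    o=np.load('pics/'+f+'.npz')['T'][:3,3]
    def sdist(u,v,c,a):
        _,r=ray(f,u,v); r=r/np.linalg.norm(r); n=np.cross(r,a); n/=np.linalg.norm(n); return (c-o)@n
    def res(q):
        x,y,w=q[:3]; c=np.array([x,y,z]); a=np.array([-np.sin(w),np.cos(w),0]); F=np.array([np.cos(w),np.sin(w),0])
        R=[]
        for s in [edges_top,edges_bot]:
            for e in s: R.append((abs(sdist(*e,c,a))-.023)*1000)
        for e,L in((mouth,.095),(tail,-.095)):
            if e is None: continue
            # rim top point at same image
            ps=[proj(f,c+a*L+.023*(np.cos(t)*np.array([0,0,1])+np.sin(t)*F))for t in np.linspace(0,2*np.pi,60)]
            us=np.array(ps)[:,0]; R.append(((us.min() if L>0 else us.max())-e)*.5)
        if hole is not None:
            p=c+a*.071+.0228*(np.cos(q[3])*np.array([0,0,1])+np.sin(q[3])*F); d=(proj(f,p)-hole)*.5; R+=list(d)
        return R
    x0=onz(f,*edges_top[0],.023);x1=onz(f,*edges_bot[0],.023);m=(x0+x1)/2
    r=least_squares(res,[m[0],m[1]-.03,.09,.3]); q=r.x
    print('mid',q[:2].round(4),'wandyaw',q[2].round(4),'theta deg',np.degrees(q[3]).round(1),'res',np.round(r.fun,1)); return q
E
python3 - <<'E'
from h import *
crop('w4',120,230,320,345,4,'c4')
fit('w4',[(180,250),(440,249)],[(180,328)],137,478,(185,267))
E
```

```text
mid [ 0.5122 -0.1113] wandyaw 0.0978 theta deg 56.0 res [ 0.9  0.2  0.7 -0.2  0.8 -0.6 -0.2]
```

View pics/c4.png

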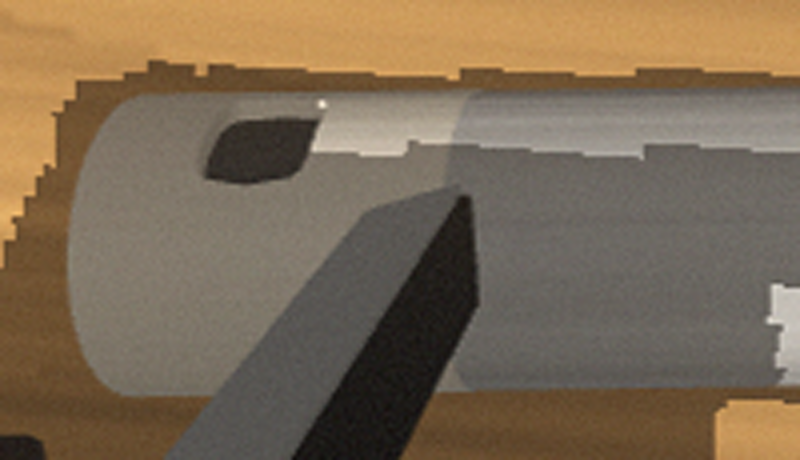

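Call:
servo_tool(
  rows=[
    [[-0.04,0,0],0],
    [[-0.09,0,0],0],
    [[-0.14,0,0],0],
    [[-0.19,0,0],0],
    [[-0.24,0,0],0],
    [[-0.29,0,0],0],
    [[-0.29,0,0],0],
  ],
)

```text
time: 4.77
tool_pos: [0.4949, -0.121, 0.0458]
ee_rot: [3.14, -0.005, 0.09]
wrist_force: [0.3, 1.6, 12.3]
width: 0.0942
```

Call:
servo_tool(
  rows=[
    [[0,0,-0.1],0],
    [[0.07,0,-0.12],0],
    [[0.14,0,-0.1],0],
    [[0.14,0,-0.1],0],
  ],
)

```text
time: 5.1
tool_pos: [0.5046, -0.1194, 0.0499]
ee_rot: [-3.141, 0.001, 0.09]
wrist_force: [-0.1, 0.7, -0.4]
width: 0.0938
```

```bash
python3 -c "
from h import *
to(.507,-.119,.046,.09)
snap('wrist','w5')"
```

```text
t 5.1 pos [ 0.5046 -0.1194  0.0499] rot [-3.1409e+00  1.1000e-03  9.0200e-02] F [-0.1  0.7 -0.4] w 0.0938
norm shift [ 0.031 -0.002  0.048] turn 0.0001
```

View pics/w5.png

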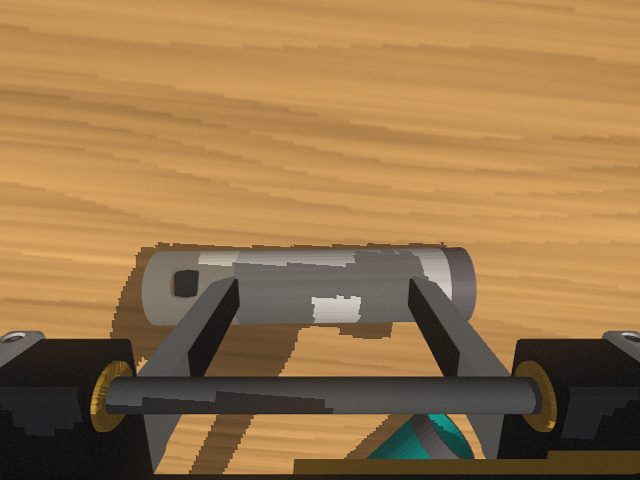

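Run:
```python
from h import *
fit('w5',[(180,250),(440,247)],[(180,325),(300,324)],142,476,(186,282.5))
crop('w5',120,230,320,345,4,'c5')
```

```text
mid [ 0.4973 -0.1128] wandyaw 0.1031 theta deg 30.0 res [ 0.5  0.3  0.2  0.5 -0.1  0.9 -0.7 -0.1]
```

View pics/c5.png

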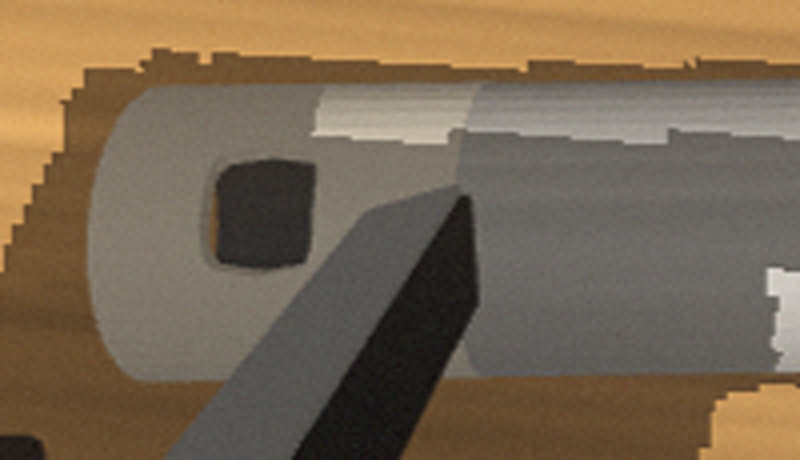

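Call:
servo_tool(
  rows=[
    [[0,0,0.05],0],
    [[0,0,0.1],0],
    [[0,0,0.1],0],
    [[-0.04,0,0.1],0],
    [[-0.09,0,0.1],0],
    [[-0.14,0,0.1],0],
    [[-0.19,0,0.1],0],
    [[-0.24,0,0.1],0],
    [[-0.29,0,0.1],0],
    [[-0.29,0,0.1],0],
  ],
)

```text
time: 5.98
tool_pos: [0.4827, -0.1219, 0.0459]
ee_rot: [3.14, -0.005, 0.09]
wrist_force: [-0.4, 1.6, 10.6]
width: 0.0938
```

Call:
servo_tool(
  rows=[
    [[0,0,-0.3],0],
    [[0,0,-0.6],0],
    [[0.07,0,-0.9],0],
    [[0.14,0,-0.9],0],
    [[0.14,0,-0.9],0],
    [[0.14,0,-0.9],0],
  ],
)

```text
time: 6.48
tool_pos: [0.4914, -0.1204, 0.1134]
ee_rot: [-3.141, 0.003, 0.09]
wrist_force: [0.5, -0.1, -0.5]
width: 0.0938
```

```bash
python3 -c "
from h import *
to(.507,-.119,.046,.09)
snap('wrist','w6')"
```

```text
t 6.48 pos [ 0.4914 -0.1204  0.1134] rot [-3.1406e+00  2.6000e-03  9.0000e-02] F [ 0.5 -0.1 -0.5] w 0.0938
norm shift [ 0.196 -0.     0.842] turn -0.0
```

View pics/w6.png

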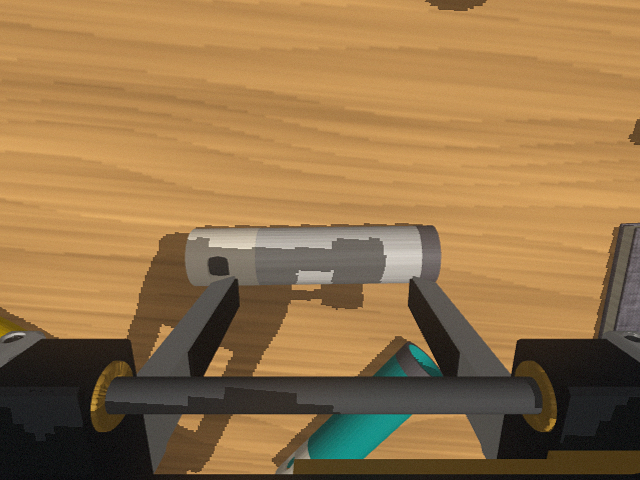

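Run:
```python
from h import *
snap('scene','s6')
crop('w6',170,210,310,300,5,'c6')
crop('s6',270,210,390,300,6,'c6s')
```

```text
(no output)
```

View pics/c6.png

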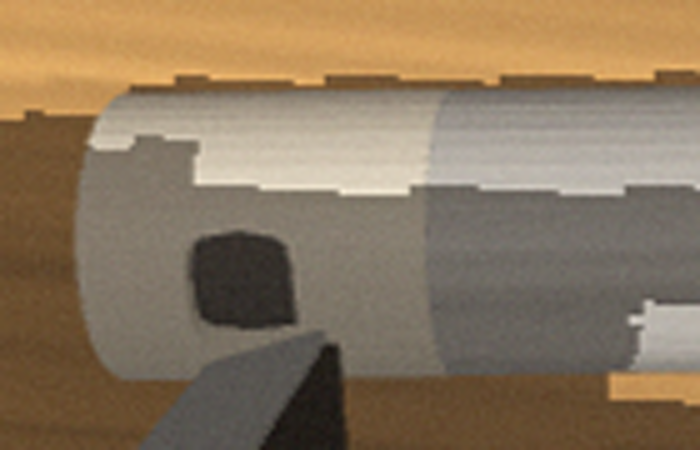

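View pics/c6s.png

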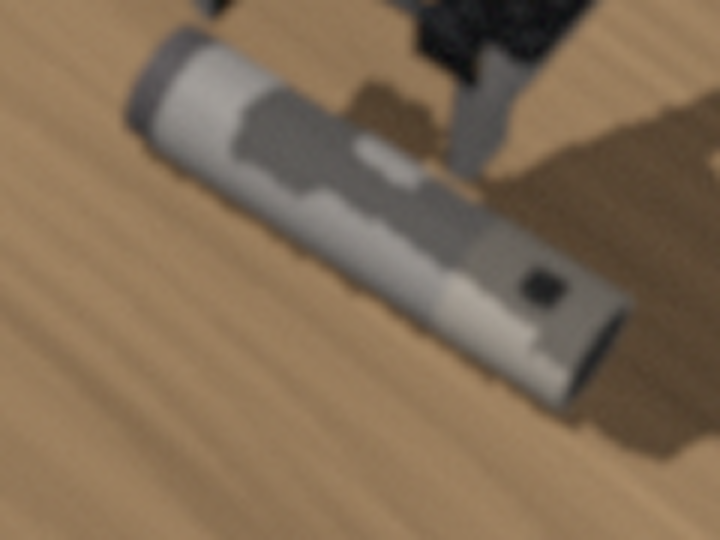

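Run:
```python
from h import *
q=fit('w6',[(210,228.3),(298,227.3),(420,226)],[(210,285.8),(260,285)],185.2,440.5,(218.3,265.7))
x,y,w,t=q
c=np.array([x,y,.023]); a=np.array([-np.sin(w),np.cos(w),0])
for th in(-10,0,10): 
  T=np.radians(th); p=c+a*.071+.023*np.array([np.sin(T),0,np.cos(T)]); print(th,((proj('s6',p)-[270,210])*6).round(1),proj('w6',p).round(1))
for L in(.095,-.095): print(((proj('s6',c+a*L)-[270,210])*6).round(1))
```

```text
mid [ 0.4828 -0.1142] wandyaw 0.1013 theta deg 1.5 res [ 0.   0.1 -0.   0.1 -0.1 -0.2  0.5 -0.3  0. ]
-10 [542.5 273.8] [217.8 271.4]
0 [535.1 280.9] [217.7 266.6]
10 [527.4 289. ] [217.8 261.4]
[587.9 349.3]
[155.2  71.2]
```

Run:
```python
from h import *
for u,v in[(352,287),(369,294),(315,347),(328,356)]: print(onz('top0',u,v,.03).round(3))
print(robot.get_obs()['joint_positions'].round(3))
to(.4828,-.1142,.113,1.672)
```

```text
[ 0.397 -0.191  0.03 ]
[ 0.38  -0.236  0.03 ]
[ 0.241 -0.098  0.03 ]
[ 0.219 -0.132  0.03 ]
[-0.352  0.029  1.618 -0.     1.5    1.129]
t 6.58 pos [ 0.4907 -0.1202  0.1127] rot [-3.1399  0.0041  0.0899] F [0.1 0.4 0. ] w 0.094
norm shift [-0.091 -0.084 -0.004] turn -1.0072
```

Call:
servo_tool(
  rows=[
    [[-0.09,-0.08,0],-0.08],
    [[-0.09,-0.08,0],-0.16],
    [[-0.09,-0.08,0],-0.24],
    [[-0.09,-0.08,0],-0.32],
    [[-0.09,-0.08,0],-0.4],
    [[-0.09,-0.08,0],-0.48],
    [[-0.09,-0.08,0],-0.56],
    [[-0.09,-0.08,0],-0.64],
    [[-0.09,-0.08,0],-0.72],
    [[-0.09,-0.08,0],-0.8],
    [[-0.09,-0.08,0],-0.88],
    [[-0.09,-0.08,0],-0.95],
  ],
  grip=-0.57,
)

```text
time: 7.58
tool_pos: [0.4832, -0.1146, 0.1131]
ee_rot: [-3.138, -0.001, 1.588]
wrist_force: [-0.1, 0.1, 0.4]
width: 0.0737
```

Call:
servo_tool(
  rows=[
    [[0,0,0],-0.057],
    [[0,0,0],-0.057],
    [[0,0,0],-0.057],
  ],
)

```text
time: 7.83
tool_pos: [0.4835, -0.1148, 0.1137]
ee_rot: [-3.139, -0.001, 1.669]
wrist_force: [0.6, 1.0, -0.3]
width: 0.0735
```

Run:
```python
from h import *
to(.4828,-.1142,.004,1.672)
snap('wrist','w7')
snap('top','t7')
```

```text
t 7.83 pos [ 0.4835 -0.1148  0.1137] rot [-3.1392e+00 -1.0000e-03  1.6691e+00] F [ 0.6  1.  -0.3] w 0.0735
norm shift [ 0.008 -0.008  1.371] turn -0.0019
```

View pics/w7.png

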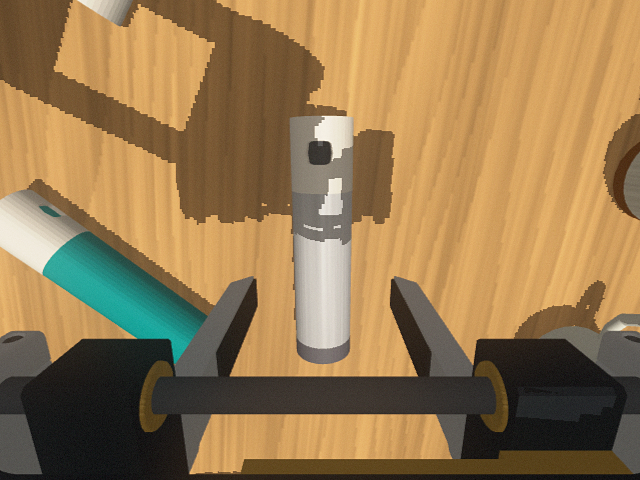

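View pics/t7.png

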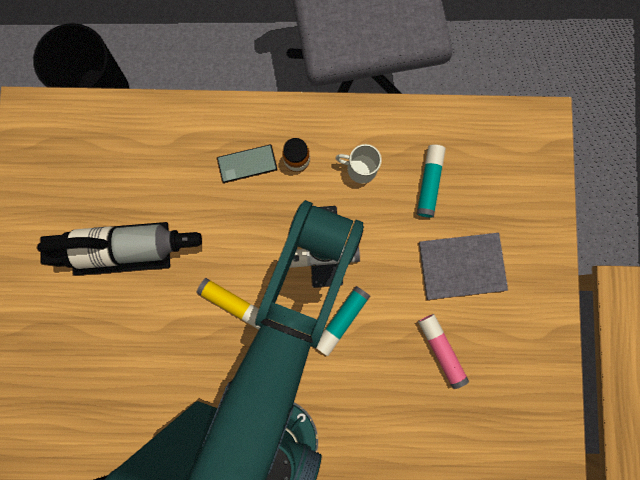

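Run:
```python
from h import *
crop('w7',270,105,380,205,6,'c7')
d=np.load('pics/w7.npz'); print(d['T'].round(3))
```

```text
[[ 0.995  0.095  0.025  0.477]
 [ 0.098 -0.957 -0.274 -0.035]
 [-0.002  0.275 -0.961  0.292]
 [ 0.     0.     0.     1.   ]]
```

View pics/c7.png

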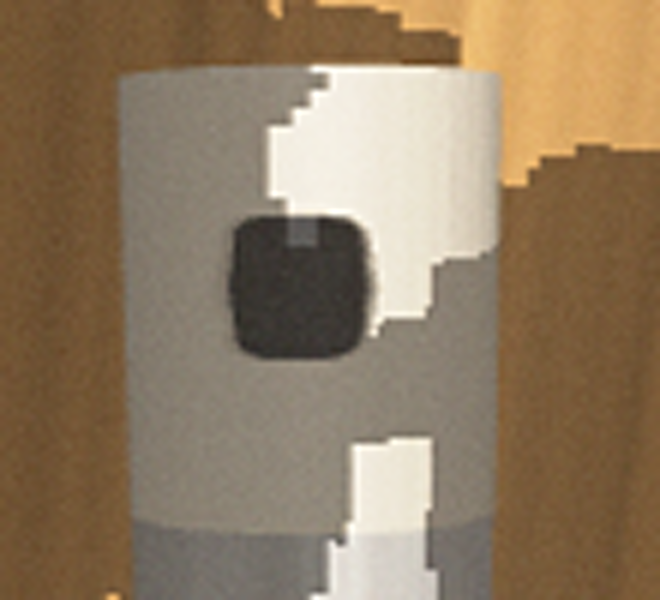

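Run:
```python
from h import *
for u,v in[(321.7,125),(323.5,330)]: print(onz('w7',u,v,.03).round(4))
to(.484,-.1142,.004,1.672)
```

```text
[ 0.4741 -0.0246  0.03  ]
[ 0.4914 -0.1867  0.03  ]
t 7.93 pos [ 0.4838 -0.1149  0.1142] rot [-3.1401e+00 -6.0000e-04  1.6697e+00] F [-0.4  0.7 -0.4] w 0.074
norm shift [0.008 0.003 1.378] turn -0.0015
```

Call:
servo_tool(
  rows=[
    [[0,0.012,0.4],-0.004],
    [[0,0.012,0.8],-0.004],
    [[0,0.012,0.8],-0.004],
    [[0,0.012,0.8],-0.004],
  ],
)

```text
time: 8.27
tool_pos: [0.4836, -0.1143, 0.0493]
ee_rot: [-3.137, -0.002, 1.677]
wrist_force: [0.4, 0.7, 0.7]
width: 0.0737
```

Run:
```python
from h import *
to(.4845,-.1142,.004,1.675)
snap('wrist','w8')
```

```text
t 8.27 pos [ 0.4836 -0.1143  0.0493] rot [-3.1369e+00 -2.2000e-03  1.6770e+00] F [0.4 0.7 0.7] w 0.0737
norm shift [-0.     0.012  0.566] turn 0.0013
```

View pics/w8.png

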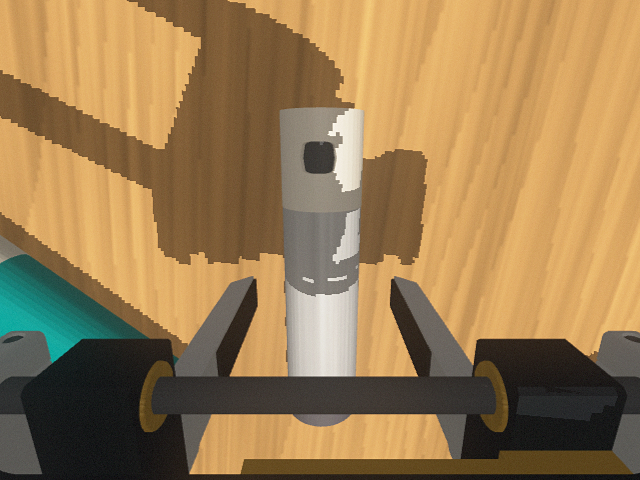

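Call:
servo_tool(
  rows=[
    [[0,0.005,0.3],0],
    [[0,0.005,0.5],0],
    [[0,0.005,0.55],0],
    [[0,0.005,0.55],0],
  ],
)

```text
time: 8.65
tool_pos: [0.4861, -0.115, 0.0078]
ee_rot: [3.141, 0.0, 1.678]
wrist_force: [-0.9, 0.2, 0.7]
width: 0.0738
```

Run:
```python
from h import *
to(.4845,-.1142,.004,1.675)
snap('wrist','w9')
```

```text
t 8.65 pos [ 0.4861 -0.115   0.0078] rot [3.1412e+00 3.0000e-04 1.6776e+00] F [-0.9  0.2  0.7] w 0.0738
norm shift [ 0.012 -0.019  0.047] turn 0.0017
```

View pics/w9.png

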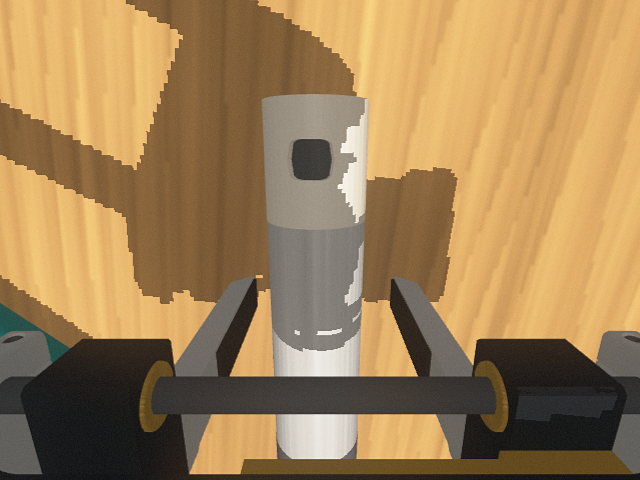

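Call:
servo_tool(
  rows=[
    [[0,-0.025,0.03],0],
    [[0,-0.025,0.04],0],
    [[0,-0.025,0.04],0],
  ],
)

```text
time: 8.95
tool_pos: [0.4843, -0.1153, 0.0049]
ee_rot: [3.14, 0.001, 1.678]
wrist_force: [-0.1, 0.2, -0.5]
width: 0.0737
```

Run:
```python
from h import *
to(.4845,-.1142,.004,1.675)
snap('wrist','w10')
crop('w10',180,240,460,400,2.8,'c10')
```

```text
t 8.95 pos [ 0.4843 -0.1153  0.0049] rot [3.1400e+00 9.0000e-04 1.6777e+00] F [-0.1  0.2 -0.5] w 0.0737
norm shift [0.014 0.003 0.011] turn 0.0017
```

View pics/c10.png

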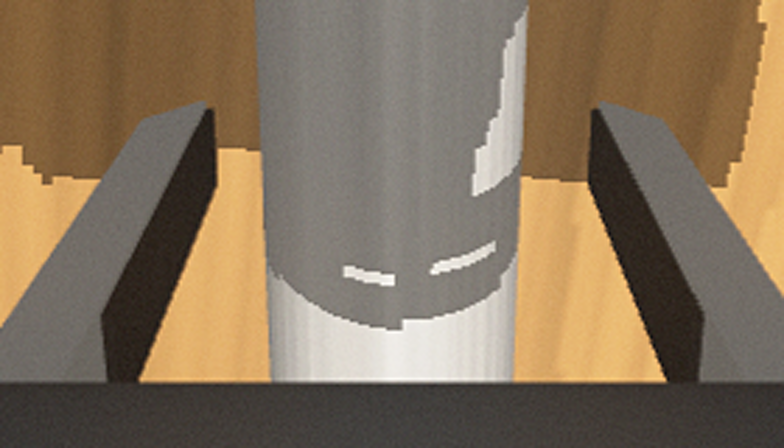

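Call:
servo_tool(
  rows=[
    [[0,-0.008,0],0],
    [[0,-0.008,0],0],
    [[0,-0.008,0],0],
  ],
)

```text
time: 9.25
tool_pos: [0.4832, -0.1152, 0.0041]
ee_rot: [3.141, 0.0, 1.678]
wrist_force: [-0.6, 0.1, -0.2]
width: 0.074
```

Call:
servo_tool(
  rows=[
    [[0,0,0],0],
    [[0,0,0],0],
    [[0,0,0],0],
    [[0,0,0],0],
    [[0,0,0],0],
    [[0,0,0],0],
    [[0,0,0],0],
    [[0,0,0],0],
  ],
  grip=1,
)

```text
time: 9.92
tool_pos: [0.483, -0.1151, 0.0038]
ee_rot: [-3.141, 0.0, 1.678]
wrist_force: [-0.5, 0.5, 0.5]
width: 0.0451
```

Run:
```python
from h import *
to(.4845,-.1142,.004,1.675)
snap('wrist','w11')
crop('w11',180,70,460,310,2.8,'c11')
```

```text
t 9.92 pos [ 0.483  -0.1151  0.0038] rot [-3.1413e+00  1.0000e-04  1.6779e+00] F [-0.5  0.5  0.5] w 0.0451
norm shift [ 0.01   0.02  -0.002] turn 0.0019
```

View pics/c11.png

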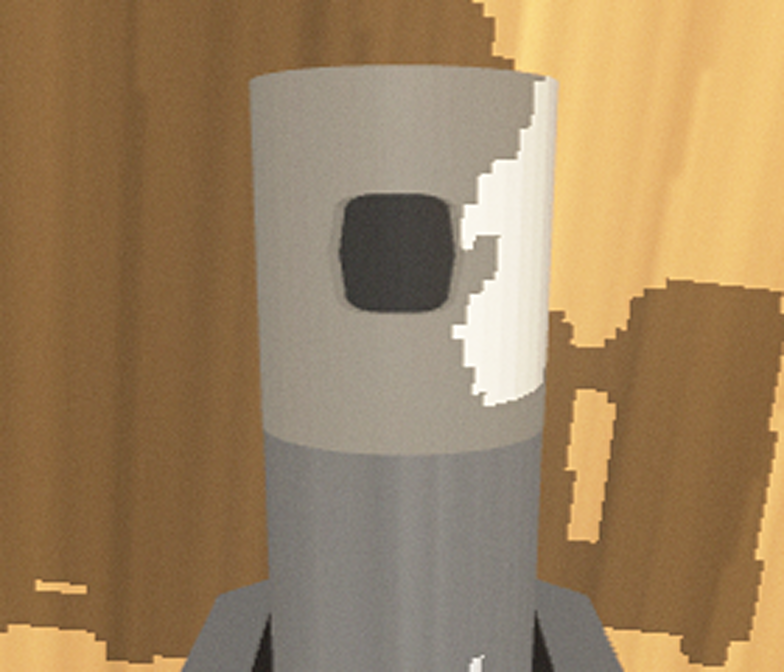

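Call:
servo_tool(
  rows=[
    [[0,0,-0.2],0],
    [[0,0,-0.4],0],
    [[0,0,-0.59],0],
    [[0,0,-0.59],0],
    [[0,0,-0.59],0],
    [[0,0,-0.59],0],
  ],
)

```text
time: 10.47
tool_pos: [0.4824, -0.1149, 0.0499]
ee_rot: [-3.14, -0.001, 1.678]
wrist_force: [-0.1, 0.1, -1.9]
width: 0.0457
```

Run:
```python
from h import *
print(onz('w11',(250+557)/2/2.8+180,70+66/2.8,.046), onz('w11',(250+557)/2/2.8+180,70+78/2.8,.023))
to(.4845,-.1142,.0508,1.675)
snap('wrist','w12');snap('top','t12');snap('scene','s12')
crop('t12',130,200,330,280,4,'c12t')
```

```text
[ 0.47383551 -0.01943147  0.046     ] [ 0.47377407 -0.01836435  0.023     ]
t 10.47 pos [ 0.4824 -0.1149  0.0499] rot [-3.1401e+00 -7.0000e-04  1.6778e+00] F [-0.1  0.1 -1.9] w 0.0457
norm shift [ 0.006  0.027 -0.011] turn 0.0018
```

View pics/w12.png

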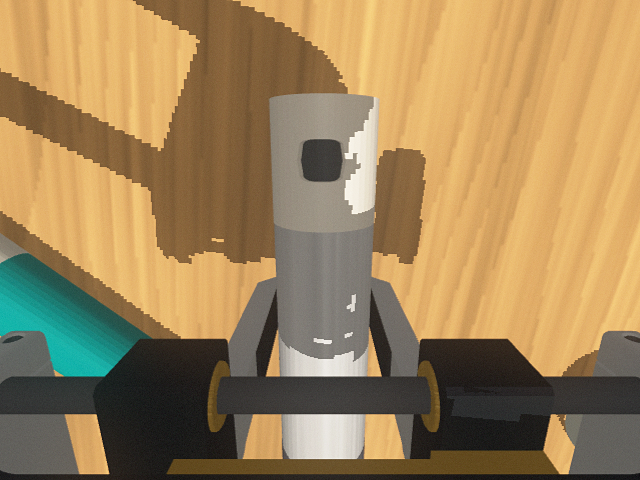

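View pics/c12t.png

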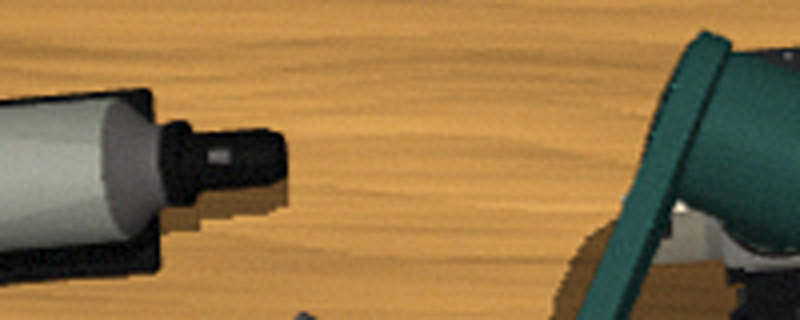

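View pics/s12.png

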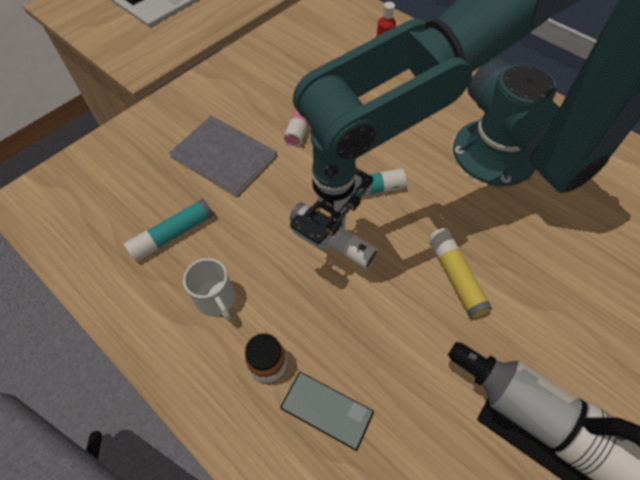

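```bash
python3 - <<'E'
from h import *
a=onz('top0',180,240.6,.07);b=onz('top0',196.25,239.6,.07);t=onz('top0',202,239.3,.07)
print(a,b,t,'yaw',np.arctan2(-(a-b)[0],(a-b)[1]))
# body centreline of vac: dock edges / body
c=onz('top0',130+210/8,200+345/8,.07);print(c,'yaw2',np.arctan2(-(c-t)[0],(c-t)[1]))
E
python3 - <<'E'
import sys; sys.path.insert(0,'.')
from h import *
crop('s12',430,320,540,420,7,'c12s')
crop('top0',30,200,220,290,4,'c12v')
E
```

```text
[0.50628627 0.25273956 0.07      ] [0.50966287 0.21127482 0.07      ] [0.51071933 0.19659187 0.07      ] yaw 0.08125368551081424
[0.49861927 0.31315607 0.07      ] yaw2 0.10343553401895669
```

View pics/c12v.png

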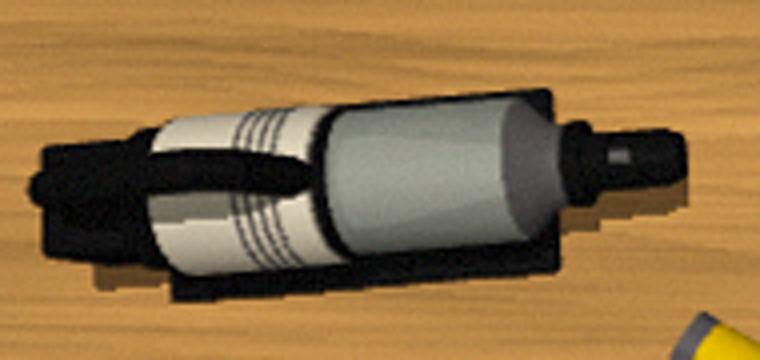

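Call:
servo_tool(
  rows=[
    [[0.3,0.1,0],0],
    [[0.6,0.25,0],0],
    [[0.9,0.4,0],0],
    [[0.9,0.4,0],0],
    [[0.9,0.4,0],0],
  ],
)

```text
time: 11.03
tool_pos: [0.5069, -0.0392, 0.0502]
ee_rot: [-3.14, 0.0, 1.681]
wrist_force: [-0.6, -1.0, -2.3]
width: 0.0452
```

Run:
```python
from h import *
to(.4845,-.1142,.0508,1.675)
snap('wrist','w13')
```

```text
t 11.03 pos [ 0.5069 -0.0392  0.0502] rot [-3.1399  0.      1.6805] F [-0.6 -1.  -2.3] w 0.0452
norm shift [-0.901 -0.381 -0.008] turn 0.0035
```

View pics/w13.png

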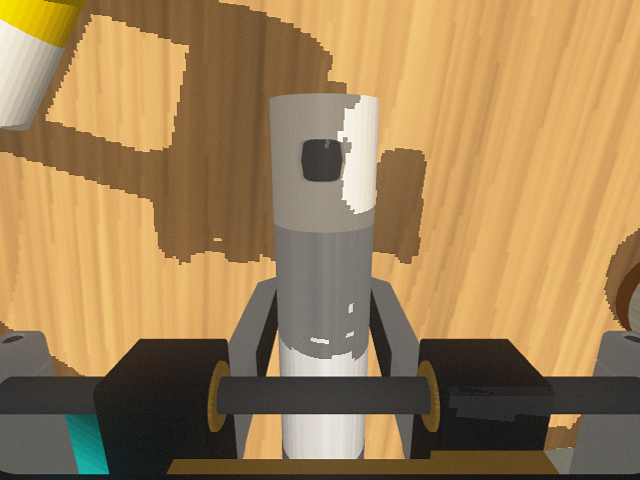

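Call:
servo_tool(
  rows=[
    [[0.3,0.1,0],0.003],
    [[0.6,0.2,0],0.007],
    [[0.9,0.3,0],0.007],
    [[0.9,0.33,0],0.007],
    [[0.9,0.33,0],0.007],
  ],
)

```text
time: 11.5
tool_pos: [0.5258, 0.0339, 0.0507]
ee_rot: [-3.141, 0.001, 1.668]
wrist_force: [-0.0, -0.0, -2.2]
width: 0.0453
```

Run:
```python
from h import *
to(.525,.040,.0508,1.667)
snap('wrist','w14')
crop('w14',200,0,440,180,3.3,'c14')
```

```text
t 11.5 pos [0.5258 0.0339 0.0507] rot [-3.1410e+00  9.0000e-04  1.6678e+00] F [-0.  -0.  -2.2] w 0.0453
norm shift [ 0.077 -0.003 -0.001] turn 0.0005
```

View pics/w14.png

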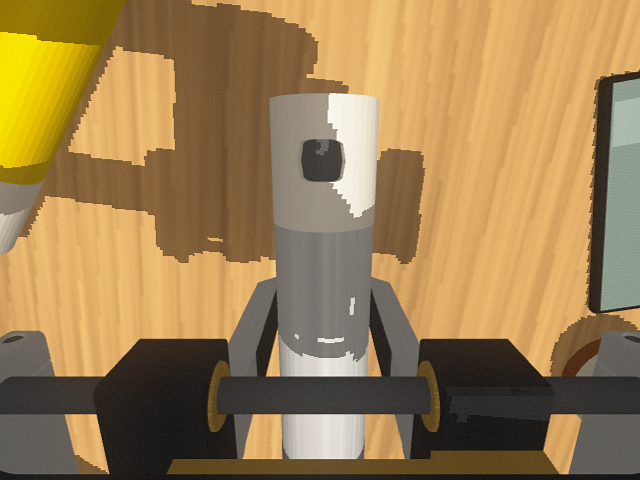

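View pics/c14.png

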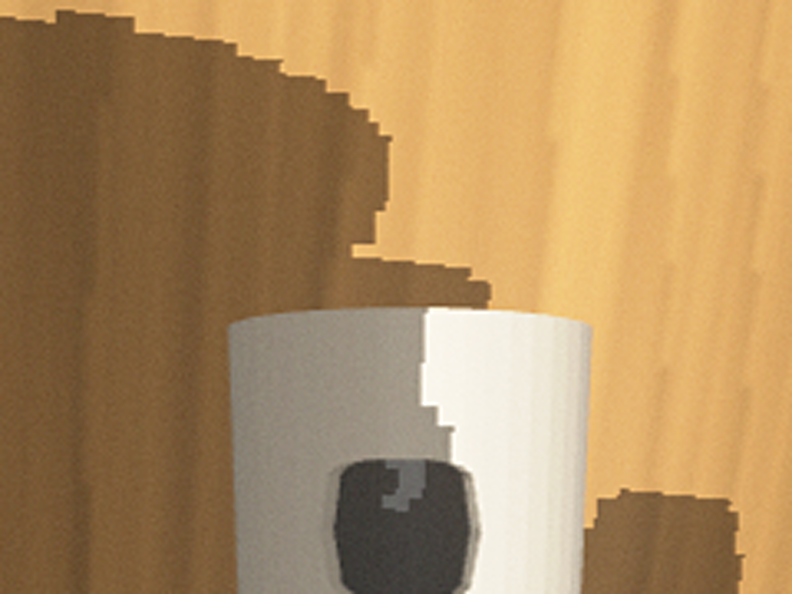

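Call:
servo_tool(
  rows=[
    [[0.2,0,0],0],
    [[0.4,0,0],0],
    [[0.56,0,0],0],
    [[0.56,0,0],0],
    [[0.56,0,0],0],
  ],
)

```text
time: 11.97
tool_pos: [0.5214, 0.0781, 0.051]
ee_rot: [-3.141, 0.001, 1.667]
wrist_force: [-0.2, -0.3, -1.0]
width: 0.0455
```

Run:
```python
from h import *
to(.521,.080,.0508,1.667)
snap('wrist','w15');snap('top','t15');snap('scene','s15')
crop('w15',200,0,440,180,3.3,'c15')
crop('t15',130,190,300,290,4.7,'c15t')
crop('s15',330,230,530,390,4,'c15s')
```

```text
t 11.97 pos [0.5214 0.0781 0.051 ] rot [-3.1414e+00  1.0000e-03  1.6671e+00] F [-0.2 -0.3 -1. ] w 0.0455
norm shift [ 0.024 -0.002  0.002] turn 0.0001
```

View pics/c15.png

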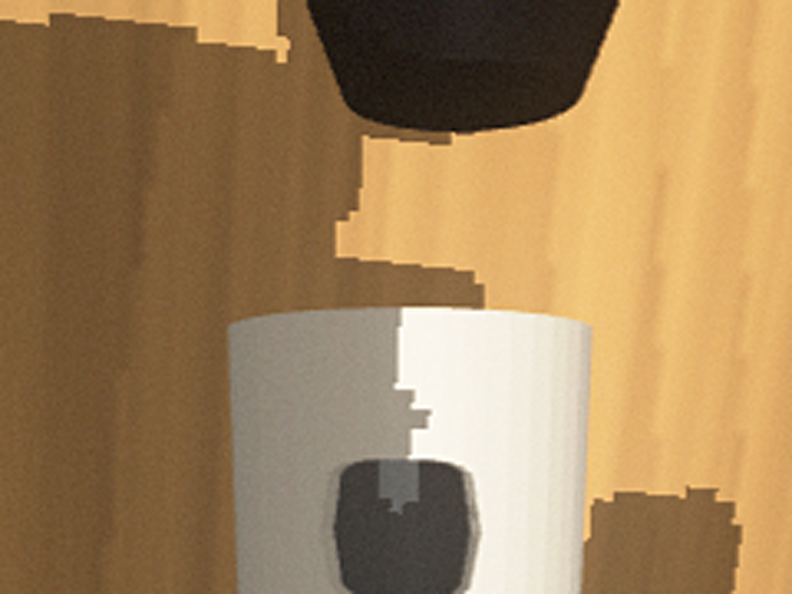

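View pics/c15t.png

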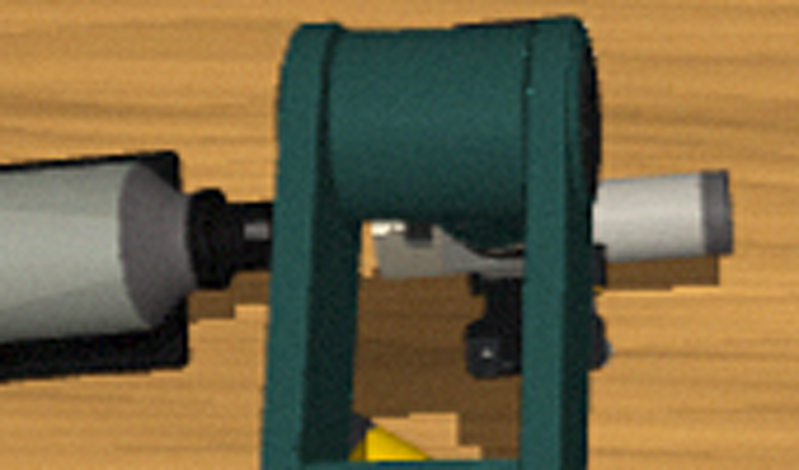

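View pics/c15s.png

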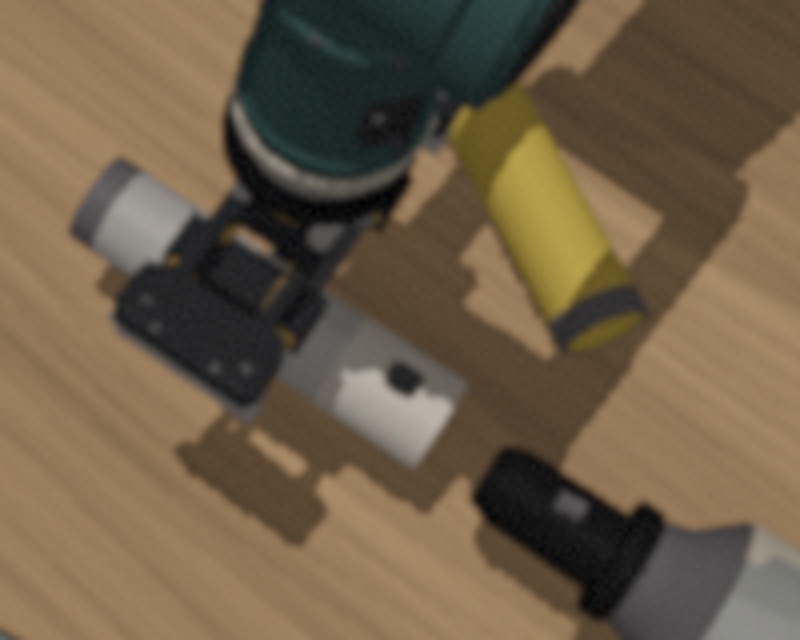

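Run:
```python
from h import *
k=3.3
print('tip',onz('w15',200+464/k,33/k,.07), onz('w15',200+464/k,133/k,.056))
print('mouth',onz('w15',200+410/k,309/k,.093),onz('w15',200+410/k,325/k,.07))
print('wand at v590',onz('w15',200+409/k,590/k,.07))
# lower wand
cv2.imwrite('pics/c15b.png',cv2.resize(np.load('pics/w15.npz')['p'][80:460,200:440,::-1],None,fx=1.5,fy=1.5))
# scene side: heights
c=np.load('pics/s15.npz')
for p in ([.5105,.1966,.07],[.505,.256,.07],[.512,.172,.07],[.531,-.0165,.07]): print(p,((proj('s15',p)-[330,230])*4).round(1))
```

```text
tip [0.51654574 0.20797684 0.07      ] [0.51800823 0.20075971 0.056     ]
mouth [0.51325589 0.17398245 0.093     ] [0.51323879 0.17480255 0.07      ]
wand at v590 [0.51634632 0.14135315 0.07      ]
[0.5105, 0.1966, 0.07] [481.1 452.5]
[0.505, 0.256, 0.07] [601.3 533.1]
[0.512, 0.172, 0.07] [433.8 419. ]
[0.531, -0.0165, 0.07] [ 89.3 191.7]
```

Call:
servo_tool(
  rows=[
    [[0.05,0.04,0],0],
    [[0.15,0.078,0],0],
    [[0.15,0.078,0],0],
    [[0.15,0.078,0],0],
  ],
)

```text
time: 12.45
tool_pos: [0.5268, 0.0918, 0.0511]
ee_rot: [3.142, 0.0, 1.668]
wrist_force: [0.3, -0.6, -2.3]
width: 0.0453
```

Run:
```python
from h import *
to(.526,.090,.0508,1.667)
snap('wrist','w16');snap('scene','s16')
crop('w16',200,0,440,180,3.3,'c16')
crop('s16',380,270,500,370,6.5,'c16s')
```

```text
t 12.45 pos [0.5268 0.0918 0.0511] rot [3.1416e+00 2.0000e-04 1.6676e+00] F [ 0.3 -0.6 -2.3] w 0.0453
norm shift [-0.021 -0.012  0.003] turn 0.0004
```

View pics/c16.png

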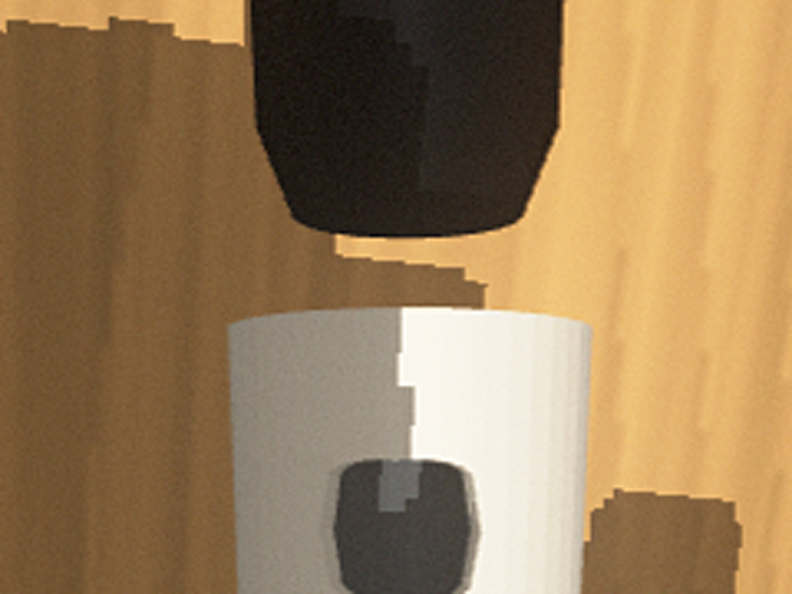

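View pics/c16s.png

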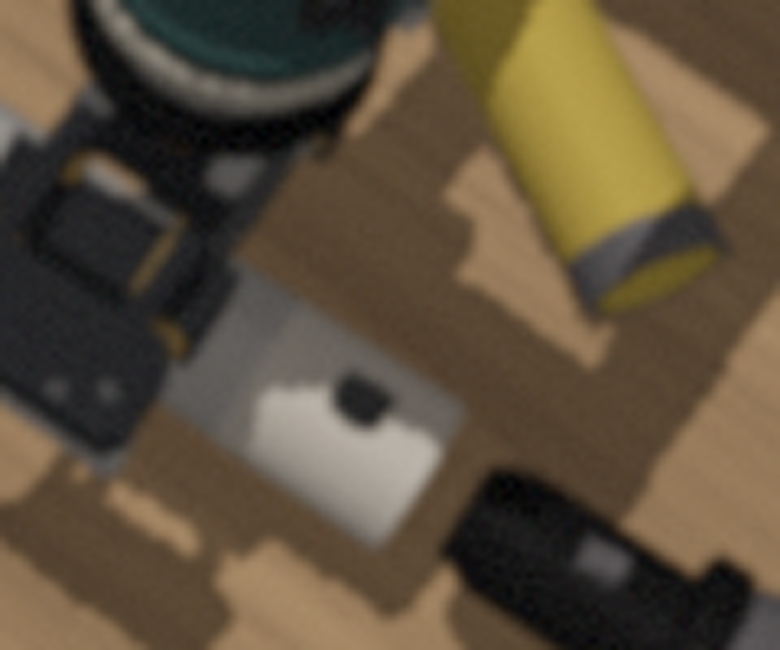

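Call:
servo_tool(
  rows=[
    [[0.08,-0.003,0],0],
    [[0.16,-0.003,0],0],
    [[0.24,-0.003,0],0],
    [[0.3,-0.003,0],0],
    [[0.3,-0.003,0],0],
  ],
)

```text
time: 12.97
tool_pos: [0.5238, 0.1166, 0.0511]
ee_rot: [3.142, -0.0, 1.668]
wrist_force: [0.0, 0.0, -1.0]
width: 0.0456
```

Run:
```python
from h import *
to(.526,.160,.0508,1.667)
snap('wrist','w17')
crop('w17',200,0,440,180,3.3,'c17')
```

```text
t 12.97 pos [0.5238 0.1166 0.0511] rot [ 3.1415e+00 -4.0000e-04  1.6684e+00] F [ 0.  0. -1.] w 0.0456
norm shift [0.537 0.08  0.004] turn 0.0009
```

View pics/c17.png

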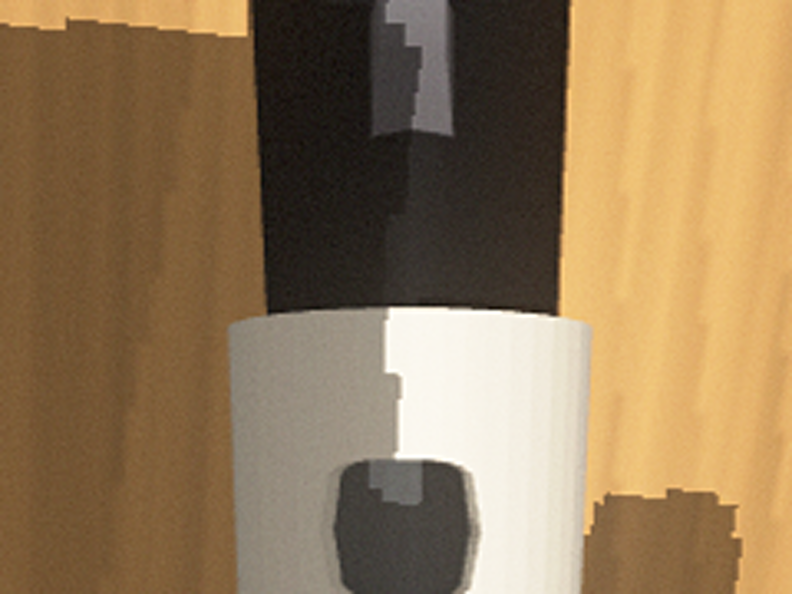

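Call:
servo_tool(
  rows=[
    [[0.07,0.003,0],-0.002],
    [[0.14,0.003,0],-0.005],
    [[0.2,0.003,0],-0.005],
    [[0.25,0.003,0],-0.005],
    [[0.25,0.003,0],-0.005],
  ],
)

```text
time: 13.43
tool_pos: [0.5222, 0.1361, 0.0511]
ee_rot: [3.142, -0.0, 1.676]
wrist_force: [-0.2, -0.2, -1.9]
width: 0.0451
```

Call:
servo_tool(
  rows=[
    [[0.06,0,0],0],
    [[0.12,0,0],0],
    [[0.16,0,0],0],
    [[0.16,0,0],0],
    [[0.16,0,0],0],
  ],
)

```text
time: 13.85
tool_pos: [0.5212, 0.1488, 0.0513]
ee_rot: [3.141, -0.001, 1.675]
wrist_force: [0.4, 1.8, -0.9]
width: 0.0451
```

Run:
```python
from h import *
to(.526,.160,.0508,1.667)
snap('wrist','w18')
crop('w18',200,0,440,180,3.3,'c18')
```

```text
t 13.85 pos [0.5212 0.1488 0.0513] rot [ 3.1409e+00 -1.2000e-03  1.6750e+00] F [ 0.4  1.8 -0.9] w 0.0451
norm shift [0.134 0.074 0.006] turn 0.0051
```

View pics/c18.png

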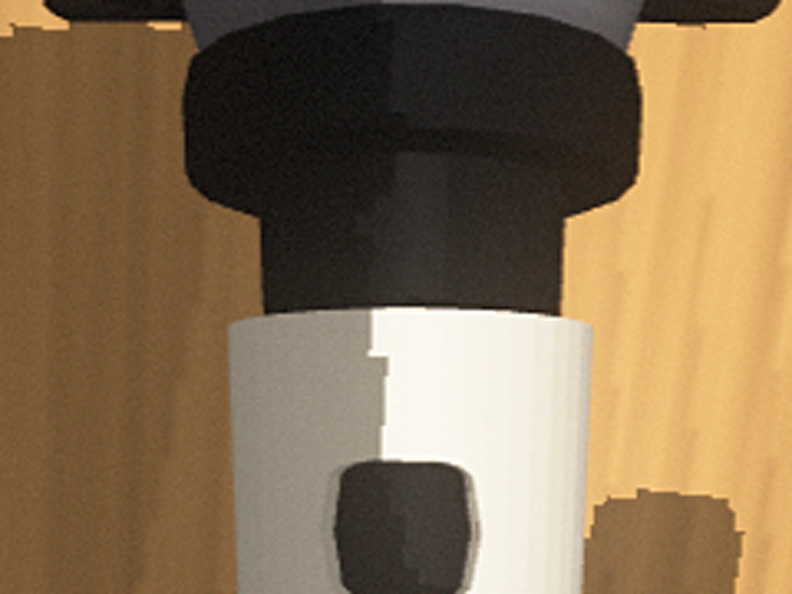

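Call:
servo_tool(
  rows=[
    [[0.05,0,0],0],
    [[0.1,0,0],0],
    [[0.15,0,0],0],
    [[0.15,0,0],0],
    [[0.15,0,0],0],
  ],
)

```text
time: 14.32
tool_pos: [0.5198, 0.1608, 0.0511]
ee_rot: [3.141, -0.001, 1.675]
wrist_force: [1.2, 0.5, -0.9]
width: 0.0453
```

Run:
```python
from h import *
to(.526,.160,.0508,1.667)
snap('wrist','w19')
crop('w19',200,0,440,180,3.3,'c19')
```

```text
t 14.32 pos [0.5198 0.1608 0.0511] rot [ 3.1412e+00 -1.2000e-03  1.6752e+00] F [ 1.2  0.5 -0.9] w 0.0453
norm shift [-0.018  0.076  0.004] turn 0.0052
```

View pics/c19.png

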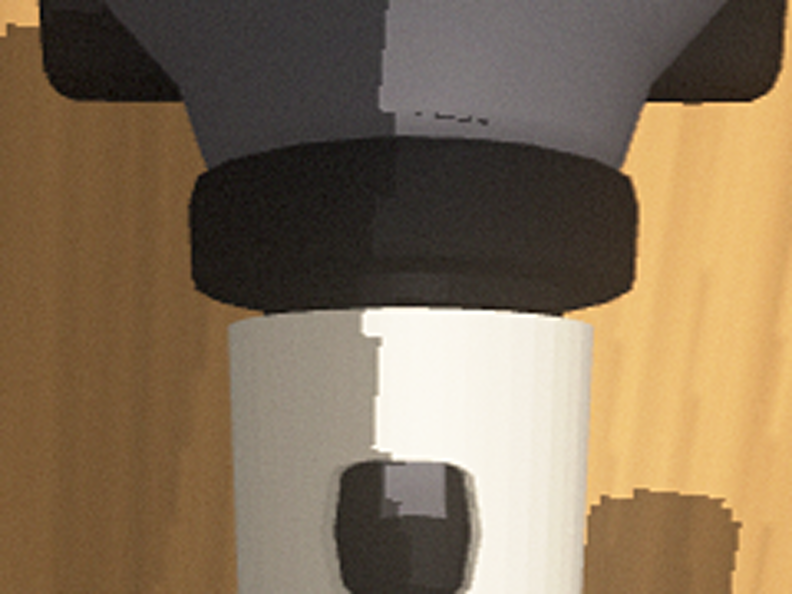

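Call:
servo_tool(
  rows=[
    [[0.02,0,0],0],
    [[0.04,0,0],0],
    [[0.05,0,0],0],
    [[0.05,0,0],0],
  ],
)

```text
time: 14.7
tool_pos: [0.519, 0.164, 0.0508]
ee_rot: [-3.141, 0.0, 1.675]
wrist_force: [1.2, 0.2, -2.0]
width: 0.0452
```

Run:
```python
from h import *
to(.526,.160,.0508,1.667)
snap('wrist','w20')
crop('w20',200,0,440,180,3.3,'c20')
```

```text
t 14.7 pos [0.519  0.164  0.0508] rot [-3.1409  0.      1.675 ] F [ 1.2  0.2 -2. ] w 0.0452
norm shift [-0.059  0.081 -0.   ] turn 0.0051
```

View pics/c20.png

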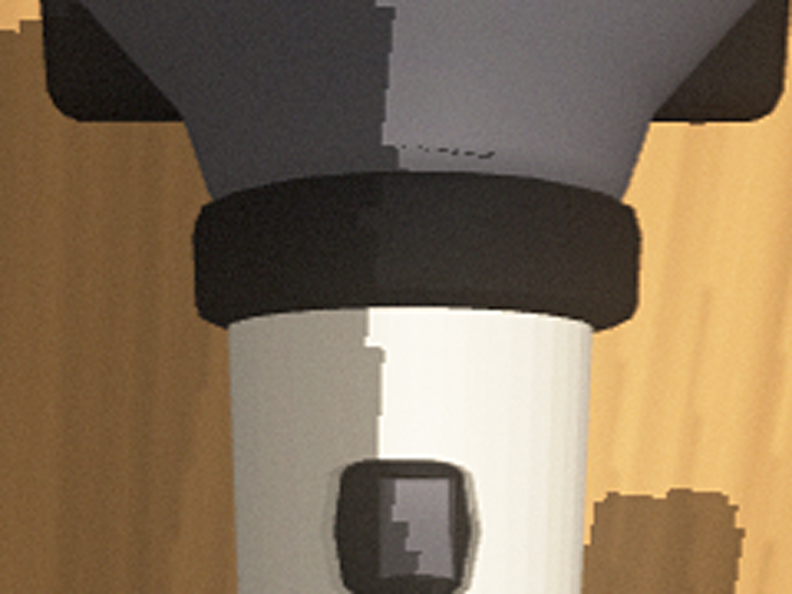

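Call:
servo_tool(
  rows=[
    [[0.015,0,0],0],
    [[0.03,0,0],0],
    [[0.03,0,0],0],
    [[0.03,0,0],0],
  ],
)

```text
time: 15.08
tool_pos: [0.5191, 0.1649, 0.0508]
ee_rot: [-3.141, 0.003, 1.675]
wrist_force: [-0.4, -5.3, -3.1]
width: 0.0453
```

Run:
```python
from h import *
to(.526,.160,.0508,1.667)
snap('wrist','w21')
crop('w21',200,0,440,180,3.3,'c21')
```

```text
t 15.08 pos [0.5191 0.1649 0.0508] rot [-3.1410e+00  2.7000e-03  1.6746e+00] F [-0.4 -5.3 -3.1] w 0.0453
norm shift [-0.069  0.08   0.   ] turn 0.0048
```

View pics/c21.png

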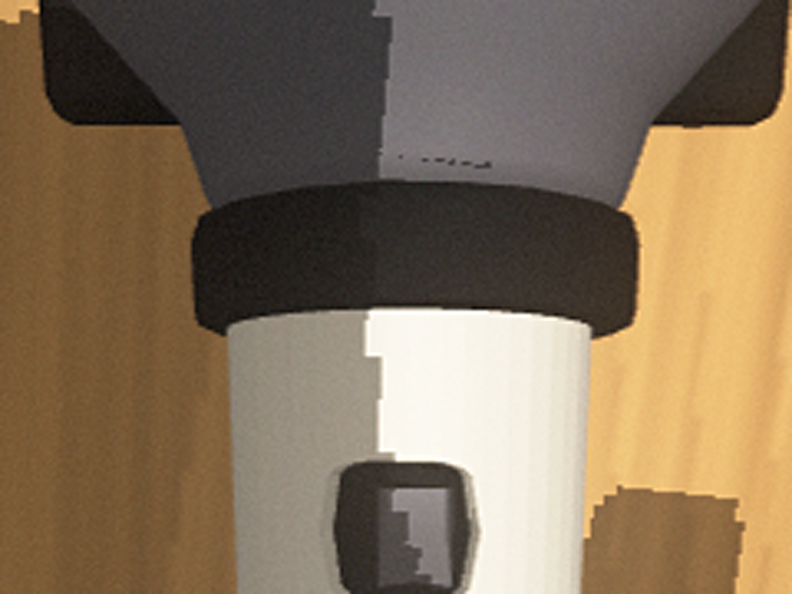

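Call:
servo_tool(
  rows=[
    [[0.01,0,0],0],
    [[0.025,0,0],0],
    [[0.025,0,0],0],
    [[0.025,0,0],0],
  ],
)

```text
time: 15.47
tool_pos: [0.5191, 0.1649, 0.0508]
ee_rot: [-3.141, 0.006, 1.674]
wrist_force: [1.1, -9.2, -2.2]
width: 0.0456
```

Run:
```python
from h import *
to(.526,.160,.0508,1.667)
```

```text
t 15.47 pos [0.5191 0.1649 0.0508] rot [-3.1407  0.0065  1.6742] F [ 1.1 -9.2 -2.2] w 0.0456
norm shift [-0.07  0.08  0.  ] turn 0.0046
```

Call:
servo_tool(
  rows=[
    [[-0.02,0,0],0],
    [[-0.035,0,0],0],
    [[-0.035,0,0],0],
  ],
)

```text
time: 15.72
tool_pos: [0.519, 0.1649, 0.0508]
ee_rot: [-3.141, 0.001, 1.674]
wrist_force: [0.4, -4.1, -2.5]
width: 0.0455
```

Call:
servo_tool(
  rows=[
    [[0,0,0],0],
    [[0,0,0],0],
    [[0,0,0],0],
    [[0,0,0],0],
    [[0,0,0],0],
    [[0,0,0],0],
  ],
  grip=-0.6,
)

```text
time: 16.22
tool_pos: [0.5193, 0.1658, 0.0513]
ee_rot: [3.141, -0.0, 1.675]
wrist_force: [-0.1, 0.2, 1.1]
width: 0.0752
```

Call:
servo_tool(
  rows=[
    [[0,0,-0.2],0],
    [[0,0,-0.5],0],
    [[0,0,-0.8],0],
    [[0,0,-1],0],
    [[0,0,-1],0],
  ],
)

```text
time: 16.63
tool_pos: [0.5218, 0.1662, 0.1358]
ee_rot: [3.133, -0.001, 1.675]
wrist_force: [-0.6, 0.6, 0.4]
width: 0.0753
```

Call:
servo_tool(
  rows=[
    [[-0.4,0,-0.1],0],
    [[-0.8,0,-0.2],0],
    [[-1,0,-0.2],0],
    [[-1,0,-0.2],0],
  ],
)

```text
time: 16.97
tool_pos: [0.5276, 0.0831, 0.1463]
ee_rot: [-3.141, 0.001, 1.671]
wrist_force: [0.4, -0.1, -0.5]
width: 0.0757
```

Call:
servo_tool(
  rows=[
    [[-0.4,0,0],0],
    [[-0.8,0,0],0],
    [[-1,0,0],0],
    [[-1,0,0],0],
  ],
)

```text
time: 17.3
tool_pos: [0.5354, 0.0043, 0.1455]
ee_rot: [-3.139, 0.0, 1.671]
wrist_force: [0.4, -0.0, 0.8]
width: 0.075
```

Run:
```python
from h import *
to(.526,.160,.0508,1.667)
for n in('wrist','top','scene'): snap(n,n+'9')
crop('scene9',330,230,540,400,3.8,'c9s')
```

```text
t 17.3 pos [0.5354 0.0043 0.1455] rot [-3.1394e+00  3.0000e-04  1.6714e+00] F [ 0.4 -0.   0.8] w 0.075
norm shift [1.948 0.078 1.184] turn 0.0028
```

View pics/wrist9.png

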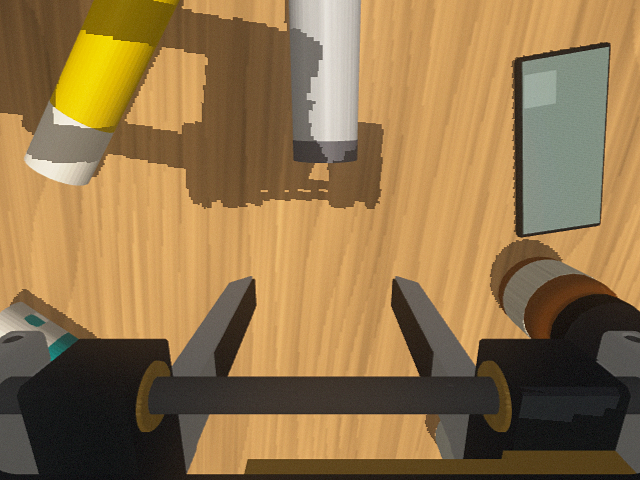

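View pics/c9s.png

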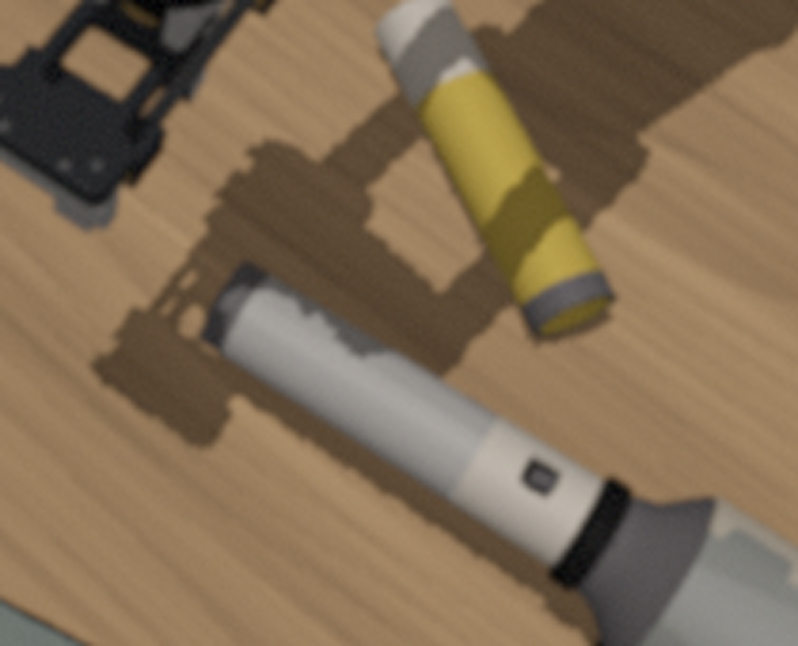

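View pics/top9.png

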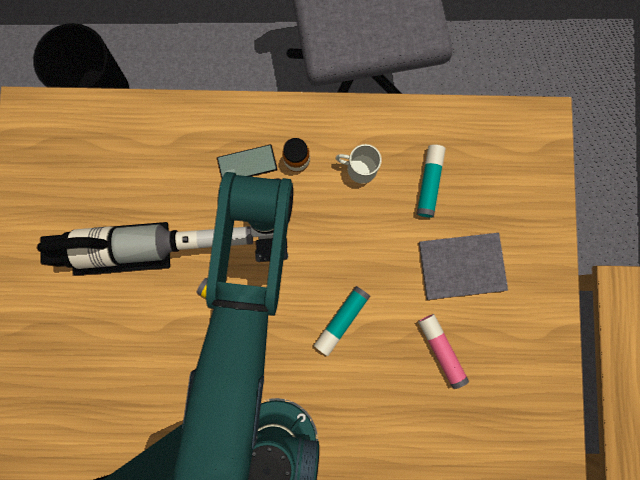

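```bash
python3 -c "
from h import *
print(robot.close_job())"
```

```text
the job is handed in; nothing more can be done
None
```

I rolled the grey wand along the desk in three pressed strokes until its latch hole faced up. Then I gripped it at mid length, slid it onto the vacuum's stub and handed the job in at about 17 s.

**Last checks:**
- **Hole:** it was about 2.5° from straight up once gripped, inside the roughly 8.6° the latch allows.
- **Seating:** the wand came to a hard stop against the collar with about 9 N of push, and the latch shows through the hole in both the wrist and scene pictures.
- **After letting go:** the wand stayed in place, the arm was clear and the wrist force was about zero.
- **Surroundings:** the bystanders and look-alikes look unmoved in the final pictures, though the arm partly hid the yellow look-alike in the top view.

**Disagreement:** the cameras differed on the stub's sideways position. The top view put it about 6.5 mm from where the wrist view did, so I followed the wrist view, and the wand went on cleanly.

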